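# Load two pressure sensors and switch the test selector to channel two

## Robot

A 6-joint arm with a two-finger parallel gripper is mounted at the origin on the work surface. World frame = base frame: x ahead of the robot, y to its left, z up, the work surface at z = 0. Lengths are in m, angles in rad, forces in N, time in s.
With the tool pointing down it reaches from about 0.3 to 0.775 m from the base axis. Payload 14.6 kg.
Tool frame: the origin (TCP) lies at the very end of the fingers, on their centre line; the grasp point (between the pads) lies 19 mm behind it; z points along the fingers, y is the line along which they close (so a half turn about z gives the same grasp; the last joint's range is limited). The gripper opens to 94 mm and grips with 3 to 60 N. Pads are 16 mm wide; open, the fingers measure 119 mm over their backs; the gripper's body (75 mm by 177 mm) begins 78 mm behind the grasp point.
Start: joints at [1.034, 0.3, 1.521, -0, 1.321, -0.067], TCP at [0.249, 0.49, 0.205] pointing down, gripper open.
Joint ranges: [-3.03, 3.03], [-0.79, 2.21], [0.23, 2.52], [-1.04, 4.18], [0, 3.07], [-2.55, 2.55]. Speed limits (rad/s): [2.22, 2.22, 2.57, 3.14, 3.14, 3.14].

## Interface

Orientations are given as [roll, pitch, yaw] about the fixed x, y, z axes, in that order (R = Rz(yaw) Ry(pitch) Rx(roll)).
In Python, from station import ctrl, cams gives the robot as it stands. The module is installed in compiled form; this text tells all that it offers.
- The arm moves only by the tool arm_command, never from a script. Its argument "plan" is a list that holds one entry, the list of rows, each a list of 7 numbers: the shift along the tool's x, y, z in mm, then the turn, a rotation vector about the tool's x, y, z in rad, then the closure, from -1 (fully open) to 1 (shut). A call has 1 to 12 rows; each row is the pose to reach, as a shift and turn from the pose commanded when the call began, along the tool's axes at that moment; what a row does not reach only later rows make up. A row lasts 1/10 s, in which the tool goes at most 50 mm and 8.59 degrees, less where a joint would pass 70% of its speed; a pose out of reach is approached as far as the arm can. A call with a gripper value outside its range is refused whole. The fingers move at their own pace and stop on an object; "squeeze" is the grip in N (left out, the last holds). Time passes only in rows, so rows that repeat a pose let the fingers close. It gives the time, the measured TCP pose, the force, the opening and the grip force at its end, in the units of the state.
- ctrl.get_obs(): the state, without advancing time (a new reading comes with each control period).
- cams.camera(name): name is "scene" or "top" or "wrist"; returns (picture, depth): 420x560x3 uint8, blue, green, red; 420x560 float32, m along the optical axis (not along the pixel's ray), 0 where there is no reading.
- cams.camera_info(name): a dict with "fx", "fy", "cx", "cy" (pixels), "world_to_cam" (4x4, takes a point from world to camera coordinates). Camera axes: x right, y down, z forward; pixel columns grow to the right and rows downward; lengths in m; the calibration is good to about 2 mm. The wrist camera is an equidistant fisheye: a pixel r from the principal point sees the ray r / f radians off the axis. A picture is of the moment at which its call begins: read the wrist's pose just before it. camera_info takes no time and is no camera call; for the wrist camera it gives the pose at the moment of the call.
- ctrl.hand_in(): hands the job in; it is judged then, once.
The state is a dict: "time_s": time; "qpos": joint angles; "joint_vel": joint speeds; "tau": joint torques, N m; "ee_pos": TCP position; "eef_rot": TCP orientation; "force": force on the tool from outside, world axes, zero at the start; "moment": the same for the moment, N m; "grip_width": finger opening in m; "grip_force": force on a finger pad.
Only numpy, scipy, OpenCV 4.12 (cv2) and the standard library are available. Lean on these libraries where they do the work, as an engineer would, in place of code of your own. Each camera call takes 0.05 s, during which the arm holds its last target. There are 200 camera calls.

## Task

Stand exactly two of the three pressure sensors upright in the test tray, leaving the third where it is. Then switch the selector knob on the grey box clockwise from the bar mark to the two-dot mark, one position at a time: press it in to turn it, let it spring fully out at the one-dot mark, then press and turn again to the two-dot mark and let it spring out there. Do not force the knob when it meets its stop nor wrench it round while it is out, never turn the knob on past the two-dot mark, and leave the other things on the bench where they are.

Things in the scene. Friction and masses are not known exactly. Their poses are not given: they have to be found in the camera images.
- sensor_a: a pressure sensor, upright steel cylinder 26 mm across and 34 mm tall with a 13 mm wide neck on top (48 mm tall in all), 60 to 130 g; origin at the centre of its underside, z up. Three identical ones stand on the bench; any two will do.
- sensor_b: a pressure sensor, upright steel cylinder 26 mm across and 34 mm tall with a 13 mm wide neck on top (48 mm tall in all), 60 to 130 g; origin at the centre of its underside, z up. Three identical ones stand on the bench; any two will do.
- sensor_c: a pressure sensor, upright steel cylinder 26 mm across and 34 mm tall with a 13 mm wide neck on top (48 mm tall in all), 60 to 130 g; origin at the centre of its underside, z up. Three identical ones stand on the bench; any two will do.
- tray: the test tray, a shallow aluminium tray fixed to the bench, 140 x 96 x 12 mm outside, walls and floor 4 mm thick, long side along its own x; origin at the centre of its underside. It is empty at the start
- selector_box: the selector box, grey, 130 x 130 x 50 mm, fixed to the bench; origin at the centre of its underside. The knob's upright axis passes through its centre. White marks on top, 48 mm from the axis: a bar (position 0, on the box's own -x side), then clockwise seen from above, 75 degrees apart, one dot, two dots, three dots
- panel (a point): point on the knob's axis on the box's top, 50 mm above the bench. Black knob above it: round skirt 40 mm across, 6 mm thick (pointer nose reaches 30 mm from the axis), on it a round fluted grip 26 mm across and 26 mm tall, which slips in the fingers if twisted while locked. Sprung out, the skirt's underside is 22 mm above the panel and the grip spans from 28 to 54 mm above it
- selector (a joint): knob angle in rad, growing clockwise seen from above: 0 = pointer at the bar mark (start), 1.309 = one dot, 2.618 = two dots, 3.927 = three dots (end stop). Sprung out, the knob is locked in its position by teeth (play 0.05 rad, they give a little under more than 1 N m)
- selector_push (a joint): how far the knob is pressed in, m: 0 sprung out. A spring pushes it out with 4.5 N at 0, rising 0.3 N per mm. The hard stop comes 8 to 18 mm in (differs each time, not measured: feel for it); it turns (drag 0.04 N m) only within the last 2 mm before the stop. Let go within about 0.1 rad of a position it springs out and locks there, elsewhere it stays in
- selector_overload (a joint): overload spring under the knob's stop, m: 0 as long as the knob is pressed with less than about 30 N, then gives 1 mm per 5 N more; more than 1 mm (about 35 N) counts as forcing the knob
- plug: a short steel hexagon plug, 26 mm wide over the flats, 24 mm tall, stands among the sensors; not a sensor; a bystander
- collar: a steel ring 24 mm across, 8 mm tall, lying flat near the sensors; a bystander
- wrench: a 150 mm steel wrench lying flat beyond the sensors; a bystander
- jar: an amber jar, 60 mm across, 85 mm tall, standing; a bystander
- manifold: an aluminium block 60 x 90 x 50 mm with dark port holes; a bystander
- driver: a screwdriver 170 mm long, lying; a bystander
- gauge_case: a white plastic case 70 x 100 x 35 mm; a bystander
Not all that is in view belongs to the job. What is shaped like the sensor_c but purple is not meant.

How it is judged:
By the outcome, as a careful person would: the job done as asked, in the order asked, and still so for the second after the job is handed in, with the robot touching nothing.
It also fails if it takes over 72 s, if anything falls off the work surface, if the arm or the gripper's body presses on something with over 40 N, if the wrist force passes 120 N, or if a joint passes its speed limit or range.

## Working session

There is one attempt and no reset: what is moved stays moved. The work goes in short steps, Python scripts to look and compute and a tool call to move; the robot and the scene stay as the last step left them, time stands still between calls to the robot, and variables do not carry over. Pictures are saved under pics/ and viewed, at most 10 in all, crops included, and the job is handed in when it is done.

Besides the shell and the picture viewer there is one more tool, called after "Emit:" as name(argument=value, ...) on one line, values as JSON. arm_command: Moves the arm, as the interface text tells. Its arguments: {"type":"object","properties":{"plan":{"type":"array"},"squeeze":{"type":"number"}},"required":["plan"]}

```bash
mkdir -p pics
cat > h.py <<'E'
import numpy as np, cv2
from station import ctrl, cams
def snap(n,f):
    p,d=cams.camera(n); cv2.imwrite(f'pics/{f}.png',p); np.save(f'{f}.npy',d); i=cams.camera_info(n); np.save(f'{f}_T.npy',i['world_to_cam']); return p,d,i
def px(f,n,u,v,z=None):
    d=np.load(f+'.npy'); i=cams.camera_info(n); T=np.linalg.inv(np.load(f+'_T.npy'))
    r=np.array([(u-i['cx'])/i['fx'],(v-i['cy'])/i['fy'],1.])
    if z is None:
        D=float(d[int(v),int(u)]); 
    else: D=(z-T[2,3])/(T[:3,:3]@r)[2]
    return T[:3,:3]@(r*D)+T[:3,3]
E
python3 - <<'E'
from h import *
o=ctrl.get_obs(); print(o)
for n in('top','scene'):
    p,d,i=snap(n,n+'0'); print(i)
E
```

```text
{'time_s': 0.0, 'qpos': array([ 1.03440666e+00,  3.00476950e-01,  1.52155713e+00, -7.01561367e-06,
        1.32070923e+00, -6.66237185e-02]), 'joint_vel': array([-0.00215402,  0.00131772,  0.00069293,  0.00058656, -0.00064416,
       -0.00109991]), 'tau': array([ 6.73839859e-04, -5.31803262e+01, -3.52740777e+01,  7.08383415e-02,
        2.43534520e-02, -1.26562209e-04]), 'ee_pos': array([0.24885755, 0.49019241, 0.20489326]), 'eef_rot': array([-3.14044410e+00, -6.98238591e-05,  2.67182841e+00]), 'force': array([-0.36003825, -0.28747588, -0.61376991]), 'moment': array([-0.00435356, -0.02120116,  0.04345967]), 'grip_force': 0.0, 'grip_width': 0.09373848414789636}
{'fx': 397.70150616577314, 'fy': 397.70150616577314, 'cx': 276.30644660127604, 'cy': 208.47584049857346, 'world_to_cam': array([[-0.00819389, -0.99983882, -0.01597474, -0.0093642 ],
       [-0.98937343,  0.01042519, -0.14502252,  0.54182703],
       [ 0.14516568,  0.01461669, -0.98929939,  1.01773858],
       [ 0.        ,  0.        ,  0.        ,  1.        ]])}
{'fx': 493.3005181573623, 'fy': 493.3005181573623, 'cx': 285.35668732291, 'cy': 208.09773821448914, 'world_to_cam': array([[-0.02661284,  0.99957367, -0.0120094 ,  0.00754927],
       [ 0.80357553,  0.01424552, -0.5950323 , -0.407315  ],
       [-0.59460754, -0.02548596, -0.80361206,  1.74445039],
       [ 0.        ,  0.        ,  0.        ,  1.        ]])}
```

View pics/top0.png

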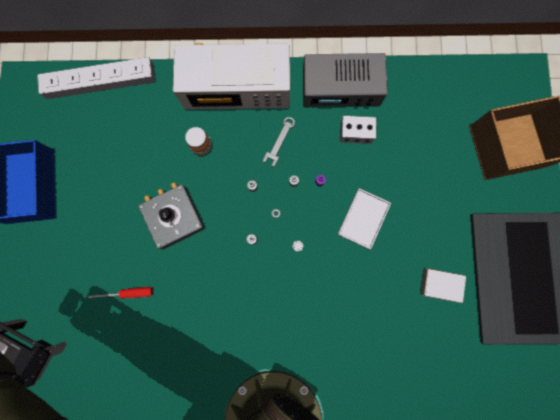

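View pics/scene0.png

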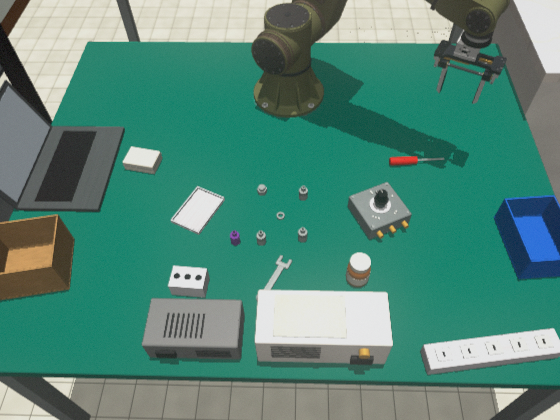

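Top view: grey candidates with necks at (252,185), (294,181) and (251,239). The plug is at (298,246) (short, no neck), the collar at (276,213), and a purple decoy at (320,180). The tray is at (364,218), the box knob at (167,214). I'll confirm with an enlarged crop.

Run:
```python
from h import *
p=cv2.imread('pics/top0.png')
a=cv2.resize(p[165:265,235:400],None,fx=4,fy=4,interpolation=cv2.INTER_CUBIC)[:, :660]
cv2.imwrite('pics/c1.png',a)
s=cv2.resize(p[175:255,130:210],None,fx=7,fy=7,interpolation=cv2.INTER_CUBIC)
cv2.imwrite('pics/c2.png',s)
```

```text
(no output)
```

View pics/c1.png

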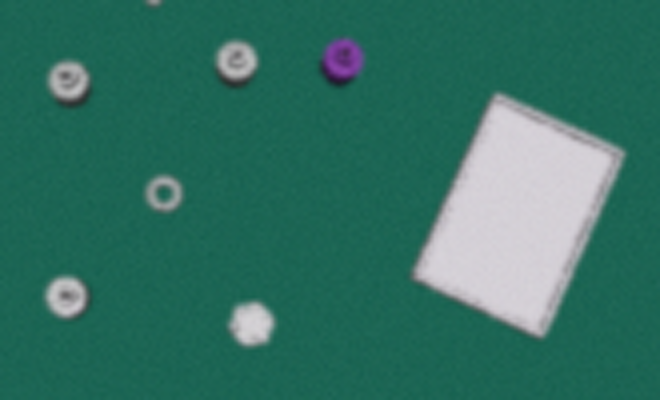

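View pics/c2.png

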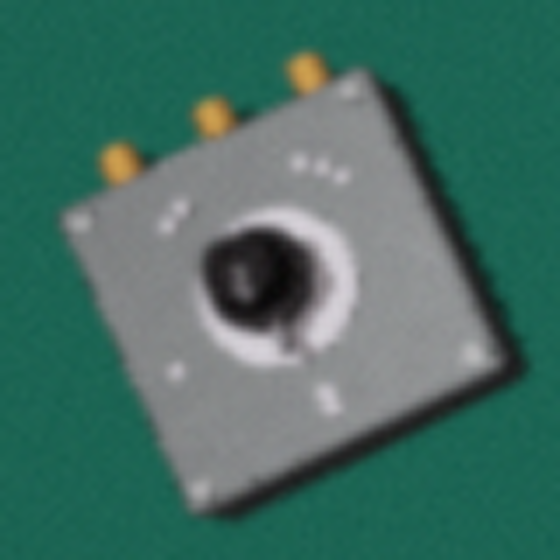

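Run:
```python
from h import *
np.set_printoptions(precision=4,suppress=True)
f=lambda x,y:((x+.5)/4-.5+235,(y+.5)/4-.5+165)
g=lambda x,y:((x+.5)/7-.5+130,(y+.5)/7-.5+175)
for n,q,z in(('s1',(69,79),.034),('s2',(237,61),.034),('s3',(67,297),.034),('purple',(343,60),.034),('collar',(164,194),.008),('plug',(252,324),.024)):
    print(n,px('top0','top',*f(*q),z),px('top0','top',*f(*q)))
c=np.array([px('top0','top',*f(*q),.012) for q in((497,93),(624,152),(543,337),(415,277))])
print('tray',c,c.mean(0),[np.linalg.norm(c[i]-c[i-1]) for i in range(4)], 'long dir',np.arctan2(*(c[0]-c[3])[1::-1]))
c=np.array([px('top0','top',*g(*q),.05) for q in((65,215),(365,68),(505,360),(198,512))])
print('box',c,c.mean(0),[np.linalg.norm(c[i]-c[i-1]) for i in range(4)])
b=px('top0','top',*g(328,400),.05);m=c.mean(0);print('bar',b-m,np.linalg.norm(b-m),np.arctan2(*(b-m)[1::-1]), 'edge dir',np.arctan2(*(c[3]-c[0])[1::-1]))
for q in((176,372),(174,217),(320,167)):
  b=px('top0','top',*g(*q),.05);print(b-m,np.linalg.norm(b-m),np.arctan2(*(b-m)[1::-1]))
```

```text
s1 [0.6089 0.051  0.034 ] [0.6066 0.0502 0.0451]
s2 [ 0.62   -0.0624  0.034 ] [ 0.617  -0.062   0.0478]
s3 [0.4619 0.0523 0.034 ] [0.461  0.0512 0.0475]
purple [ 0.6199 -0.1338  0.034 ] [ 0.6169 -0.1325  0.0475]
collar [ 0.5335 -0.012   0.008 ] [ 0.5344 -0.0119  0.0017]
plug [ 0.4436 -0.0701  0.024 ] [ 0.4437 -0.0702  0.0209]
tray [[ 0.6004 -0.2407  0.012 ]
 [ 0.5586 -0.3253  0.012 ]
 [ 0.4338 -0.265   0.012 ]
 [ 0.4748 -0.1808  0.012 ]] [ 0.5169 -0.253   0.012 ] [np.float64(0.13917286011006036), np.float64(0.0943356144458485), np.float64(0.1385655882582802), np.float64(0.09370177093075169)] long dir -0.44500063609545754
box [[0.5525 0.3495 0.05  ]
 [0.608  0.237  0.05  ]
 [0.4958 0.1814 0.05  ]
 [0.4401 0.295  0.05  ]] [0.5241 0.2657 0.05  ] [np.float64(0.12499414668410258), np.float64(0.1254063014341853), np.float64(0.12522175023866203), np.float64(0.12649796418507345)]
bar [-0.0427 -0.0182 -0.    ] 0.046395684709684804 -2.739398852715176 edge dir -2.690222204334375
[-0.0316  0.0394 -0.    ] 0.0505064462267319 2.247192875946052
[ 0.0272  0.0423 -0.    ] 0.050301385774685625 0.9985014286814751
[ 0.0458 -0.0126 -0.    ] 0.04752590678485114 -0.26848332941961056
```

Emit:
arm_command(plan=[[[-47,-28,0,0,0,0.1,-0.3],[-94,-55,0,0,0,0.2,-0.3],[-140,-83,0,0,0,0.3,-0.3],[-187,-110,0,0,0,0.4,-0.3],[-234,-138,0,0,0,0.5,-0.3],[-281,-166,0,0,0,0.6,-0.3],[-328,-193,0,0,0,0.7,-0.3],[-375,-221,0,0,0,0.8,-0.3],[-421,-249,0,0,0,0.9,-0.3],[-468,-276,0,0,0,1.0,-0.3],[-515,-304,0,0,0,1.1,-0.3],[-562,-332,0,0,0,1.1,-0.3]]], squeeze=30)

```text
time_s: 1.3
ee_pos: [0.5722, -0.0175, 0.2052]
eef_rot: [-3.141, -0.0, 1.568]
force: [1.0, 0.4, 0.6]
grip_width: 0.0618
grip_force: 0.0
```

Run:
```python
from h import *
np.set_printoptions(precision=4,suppress=True)
p,d,i=snap('wrist','w1'); print(i)
o=ctrl.get_obs();print(o['time_s'],o['ee_pos'],o['eef_rot'],o['qpos'])
```

```text
{'fx': 325.19226210127806, 'fy': 325.19226210127806, 'cx': 282.5791480685122, 'cy': 205.90113634358383, 'world_to_cam': array([[ 1.    , -0.0041,  0.    , -0.5748],
       [-0.004 , -0.9673,  0.2535, -0.0459],
       [-0.001 , -0.2535, -0.9673,  0.3852],
       [ 0.    ,  0.    ,  0.    ,  1.    ]])}
1.35 [ 0.5746 -0.0229  0.2046] [-3.1415  0.0014  1.5673] [-0.1029  0.3565  1.4481 -0.0014  1.337  -0.0991]
```

View pics/w1.png

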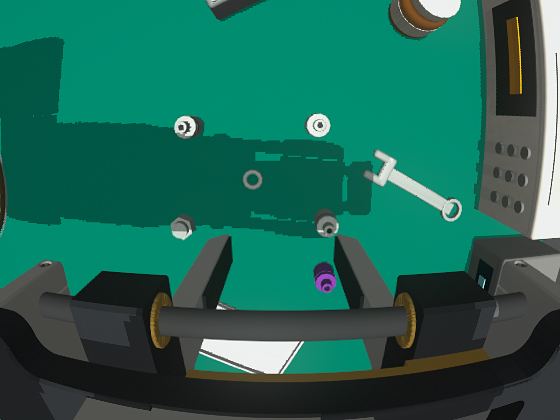

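```bash
cat >> h.py <<'E'
def fish(f,u,v,z):
    i=cams.camera_info('wrist'); T=np.linalg.inv(np.load(f+'_T.npy'))
    a=np.array([u-i['cx'],v-i['cy']]); r=np.linalg.norm(a); t=r/i['fx']
    k=T[:3,:3]@np.r_[np.sin(t)*a/r,np.cos(t)]
    return T[:3,3]+k*(z-T[2,3])/k[2]
E
python3 - <<'E'
from h import *
np.set_printoptions(precision=4,suppress=True)
p=cv2.imread('pics/w1.png')
a=[cv2.resize(p[v-20:v+20,u-20:u+20],None,fx=6.5,fy=6.5,interpolation=cv2.INTER_CUBIC) for u,v in((318,125),(327,225),(186,127))]
cv2.imwrite('pics/c3.png',np.hstack(a))
for q in((318,125),(329,229),(186,127)): print(fish('w1',*q,.048))
E
```

```text
[0.6114 0.0486 0.048 ]
[ 0.6255 -0.0636  0.048 ]
[0.4732 0.0492 0.048 ]
```

View pics/c3.png

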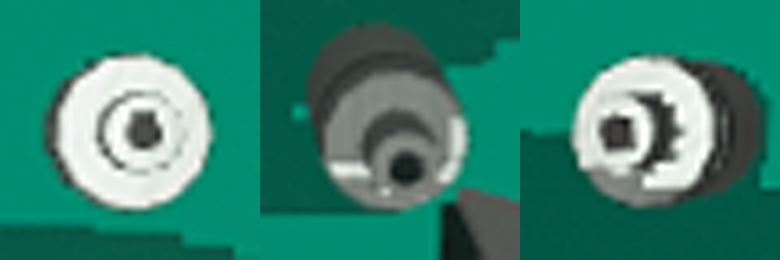

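Emit:
arm_command(plan=[[[-20,23,30,0,0,0,-0.3],[-40,46,60,0,0,0,-0.3],[-40,46,60,0,0,0,-0.3],[-40,46,60,0,0,0,-0.3]]])

```text
time_s: 1.75
ee_pos: [0.6172, -0.0555, 0.1446]
eef_rot: [-3.14, -0.0, 1.571]
force: [0.8, 0.5, 1.1]
grip_width: 0.0612
grip_force: 0.0
```

Run:
```python
from h import *
np.set_printoptions(precision=4,suppress=True)
p,d,i=snap('wrist','w2')
o=ctrl.get_obs();print(o['time_s'],o['ee_pos'],o['eef_rot'],o['joint_vel'])
T=i['world_to_cam']
def proj(P):
    c=T[:3,:3]@P+T[:3,3]; t=np.arctan2(np.hypot(c[0],c[1]),c[2]); return i['fx']*t*c[:2]/np.hypot(c[0],c[1])+[i['cx'],i['cy']]
q=proj(np.array([.621,-.063,.048]));print(q)
print(proj(o['ee_pos']))
s3=proj(np.array([.463,.052,.048]));print(s3)
A=[]
for u,v in(q,s3):
    u,v=int(u),int(v);c=p[max(v-35,0):v+35,max(u-35,0):u+35];print(u-35,v-35,c.shape);A.append(cv2.resize(c,(400,400),interpolation=cv2.INTER_CUBIC))
cv2.imwrite('pics/c4.png',np.hstack(A))
```

```text
1.8 [ 0.6175 -0.0551  0.146 ] [ 3.1413 -0.      1.572 ] [ 0.0101 -0.0317 -0.0021 -0.0007 -0.0016  0.0005]
[286.3919 215.8448]
[282.4479 249.3963]
[114.791  94.613]
251 180 (70, 70, 3)
79 59 (70, 70, 3)
```

View pics/c4.png

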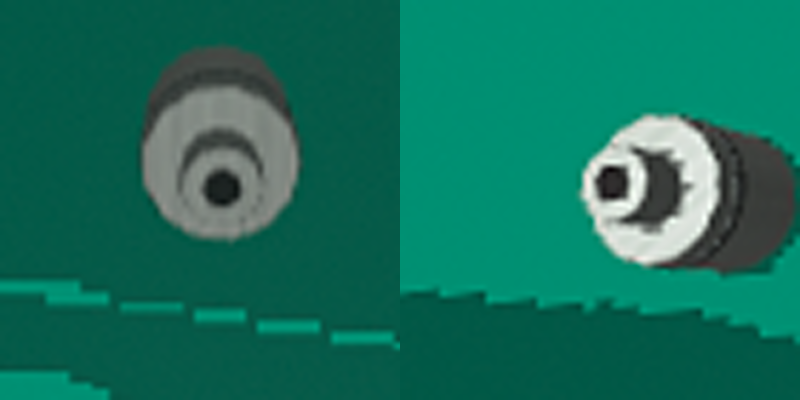

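Run:
```python
from h import *
np.set_printoptions(precision=4,suppress=True)
print(fish('w2',289.3,212.3,.048),fish('w2',115.7,90.6,.048))
```

```text
[ 0.6236 -0.0597  0.048 ] [0.464  0.0557 0.048 ]
```

Emit:
arm_command(plan=[[[-6,4.5,0,0,0,0,-0.3],[-6,4.5,40,0,0,0,-0.3],[-6,4.5,80,0,0,0,-0.3],[-6,4.5,115,0,0,0,-0.3],[-6,4.5,134,0,0,0,-0.3],[-6,4.5,134,0,0,0,-0.3],[-6,4.5,134,0,0,0,0.6],[-6,4.5,134,0,0,0,1],[-6,4.5,134,0,0,0,1],[-6,4.5,134,0,0,0,1]]], squeeze=25)

```text
time_s: 2.8
ee_pos: [0.6225, -0.0615, 0.0125]
eef_rot: [3.14, 0.0, 1.572]
force: [-0.1, 0.2, -0.1]
grip_width: 0.0326
grip_force: 0.0
```

Emit:
arm_command(plan=[[[0,0,0,0,0,0,1],[0,0,0,0,0,0,1],[0,0,0,0,0,0,1],[0,0,-10,0,0,0,1],[0,0,-30,0,0,0,1],[0,0,-50,0,0,0,1],[0,0,-50,0,0,0,1]]])

```text
time_s: 3.5
ee_pos: [0.6234, -0.0616, 0.0644]
eef_rot: [3.137, 0.001, 1.572]
force: [1.3, -0.7, -1.6]
grip_width: 0.0257
grip_force: 25.0
```

Emit:
arm_command(plan=[[[0,0,-25,0,0,0,1],[-40,-15,-40,0,0,0,1],[-80,-30,-40,0,0,0,1],[-120,-45,-40,0,0,0,1],[-160,-60,-40,0,0,0,1],[-190,-71,-30,0,0,0,1],[-205,-77,-10,0,0,0,1],[-205,-77,20,0,0,0,1],[-205,-77,38,0,0,0,1],[-205,-77,38,0,0,0,1],[-205,-77,38,0,0,0,1]]])

```text
time_s: 4.6
ee_pos: [0.5453, -0.2664, 0.0234]
eef_rot: [-3.141, -0.0, 1.572]
force: [1.0, -0.2, -0.8]
grip_width: 0.0251
grip_force: 25.0
```

Emit:
arm_command(plan=[[[0,0,4,0,0,0,1],[0,0,6.5,0,0,0,1],[0,0,6.5,0,0,0,1],[0,0,6.5,0,0,0,0.3],[0,0,6.5,0,0,0,0.0],[0,0,6.5,0,0,0,0.0],[0,0,6.5,0,0,0,0.0],[0,0,-10,0,0,0,0.0],[0,0,-50,0,0,0,0.0],[0,0,-90,0,0,0,0.0],[0,0,-110,0,0,0,0.0],[0,0,-110,0,0,0,0.0]]])

```text
time_s: 5.8
ee_pos: [0.5466, -0.2672, 0.1382]
eef_rot: [3.136, 0.003, 1.572]
force: [-0.3, 0.3, -0.3]
grip_width: 0.0469
grip_force: 0.0
```

Run:
```python
from h import *
np.set_printoptions(precision=4,suppress=True)
p,d,i=snap('wrist','w3')
o=ctrl.get_obs();print(o['time_s'],o['ee_pos'],o['eef_rot'])
```

```text
5.85 [ 0.5458 -0.2668  0.1356] [3.1387 0.0016 1.5718]
```

View pics/w3.png

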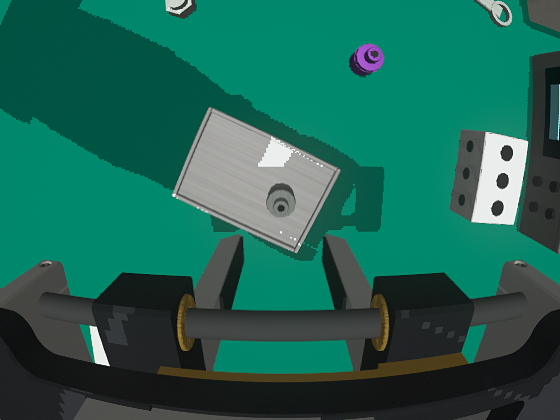

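The sensor stands upright in the tray at (281,203). Next is the sensor that was at (251,239) in the top view.

Emit:
arm_command(plan=[[[45,-12,0,0,0,0,-0.3],[90,-24,0,0,0,0,-0.3],[135,-35,0,0,0,0,-0.3],[180,-47,0,0,0,0,-0.3],[225,-58,0,0,0,0,-0.3],[270,-70,0,0,0,0,-0.3],[310,-80,0,0,0,0,-0.3],[321,-83,20,0,0,0,-0.3],[321,-83,50,0,0,0,-0.3],[321,-83,60,0,0,0,-0.3],[321,-83,60,0,0,0,-0.3],[321,-83,60,0,0,0,-0.3]]])

```text
time_s: 7.05
ee_pos: [0.4623, 0.0541, 0.074]
eef_rot: [3.141, 0.0, 1.571]
force: [0.3, -0.4, 0.6]
grip_width: 0.0613
grip_force: 0.0
```

Run:
```python
from h import *
np.set_printoptions(precision=4,suppress=True)
p,d,i=snap('wrist','w4')
o=ctrl.get_obs();print(o['time_s'],o['ee_pos'],o['eef_rot'])
# dark hole in neck: search near expected
T=i['world_to_cam']
c=T[:3,:3]@np.array([.463,.054,.048])+T[:3,3]; t=np.arctan2(np.hypot(c[0],c[1]),c[2]); q=i['fx']*t*c[:2]/np.hypot(c[0],c[1])+[i['cx'],i['cy']]; print(q)
u,v=q.astype(int); c=p[v-45:v+45,u-45:u+45]; hsv=cv2.cvtColor(c,cv2.COLOR_BGR2HSV)
m=((hsv[...,1]<60)&(hsv[...,2]>120)).astype(np.uint8)
n,l,s,ce=cv2.connectedComponentsWithStats(m); print(s[1:],ce[1:]+[u-45,v-45])
m=(hsv[...,2]<45).astype(np.uint8); n,l,s,ce=cv2.connectedComponentsWithStats(m)
for k in range(1,n):
  if s[k,4]>15: x=ce[k]+[u-45,v-45];print(s[k],x,fish('w4',*x,.048))
```

```text
7.1 [0.4625 0.0541 0.0743] [ 3.1406 -0.      1.5712]
[283.1161 234.6393]
[[ 30  21  35  34 707]] [[285.3932 226.1796]]
[44 42  8  7 46] [285.6304 233.8913] [0.4647 0.0545 0.048 ]
```

Emit:
arm_command(plan=[[[0,1,30,0,0,0,-0.3],[0,1,55,0,0,0,-0.3],[0,1,62,0,0,0,-0.3],[0,1,62,0,0,0,0.3],[0,1,62,0,0,0,1],[0,1,62,0,0,0,1],[0,1,62,0,0,0,1],[0,1,62,0,0,0,1],[0,1,62,0,0,0,1],[0,1,62,0,0,0,1],[0,1,45,0,0,0,1],[0,1,10,0,0,0,1]]])

```text
time_s: 8.3
ee_pos: [0.4614, 0.0543, 0.0623]
eef_rot: [-3.137, 0.0, 1.572]
force: [0.6, 0.0, -0.9]
grip_width: 0.0254
grip_force: 25.0
```

Emit:
arm_command(plan=[[[-10,0,-25,0,0,0,1],[-50,4,-40,0,0,0,1],[-95,8,-40,0,0,0,1],[-140,12,-40,0,0,0,1],[-185,16,-40,0,0,0,1],[-230,20,-40,0,0,0,1],[-270,24,-40,0,0,0,1],[-293,26,-20,0,0,0,1],[-293,26,10,0,0,0,1],[-293,26,38,0,0,0,1],[-293,26,38,0,0,0,1],[-293,26,38,0,0,0,1]]])

```text
time_s: 9.5
ee_pos: [0.4894, -0.2385, 0.026]
eef_rot: [-3.141, -0.0, 1.572]
force: [0.7, -0.5, -1.4]
grip_width: 0.0256
grip_force: 25.0
```

Emit:
arm_command(plan=[[[0,0,5,0,0,0,1],[0,0,9,0,0,0,1],[0,0,9,0,0,0,1],[0,0,9,0,0,0,0.3],[0,0,9,0,0,0,0.0],[0,0,9,0,0,0,0.0],[0,0,9,0,0,0,0.0],[0,0,-10,0,0,0,0.0],[0,0,-50,0,0,0,0.0],[0,0,-100,0,0,0,0.0],[0,0,-150,0,0,0,0.0],[0,0,-180,0,0,0,0.0]]])

```text
time_s: 10.7
ee_pos: [0.4898, -0.2389, 0.2096]
eef_rot: [3.138, 0.002, 1.572]
force: [0.4, 0.4, -0.1]
grip_width: 0.0472
grip_force: 0.0
```

Emit:
arm_command(plan=[[[42,3,0,0,0,-0.14,0],[84,6,0,0,0,-0.28,0],[126,9,0,0,0,-0.42,0],[168,11,0,0,0,-0.56,0],[210,14,0,0,0,-0.7,0],[252,17,0,0,0,-0.84,0],[294,20,0,0,0,-0.98,0],[336,23,0,0,0,-1.12,0],[378,26,0,0,0,-1.26,0],[420,28,0,0,0,-1.4,0],[462,31,0,0,0,-1.54,0],[505,34,0,0,0,-1.68,0]]])

```text
time_s: 11.9
ee_pos: [0.5226, 0.2682, 0.2056]
eef_rot: [3.142, 0.0, -3.026]
force: [0.5, -0.6, 0.0]
grip_width: 0.0468
grip_force: 0.0
```

Emit:
arm_command(plan=[[[0,0,0,0,0,0,-0.1],[0,0,0,0,0,0,-0.1],[0,0,0,0,0,0,-0.1]]])

```text
time_s: 12.2
ee_pos: [0.5228, 0.2655, 0.2055]
eef_rot: [-3.141, -0.0, -3.033]
force: [-0.6, -0.4, 0.7]
grip_width: 0.0513
grip_force: 0.0
```

Run:
```python
from h import *
np.set_printoptions(precision=4,suppress=True)
p,d,i=snap('wrist','w5'); a,_,_=snap('top','top1')
o=ctrl.get_obs();print(o['time_s'],o['ee_pos'],o['eef_rot'],o['qpos'][5])
cv2.imwrite('pics/m5.png',np.hstack([p[:, 60:500][:330],cv2.resize(a[180:260,325:405],(330,330))]))
```

```text
12.3 [0.523  0.2653 0.2057] [-3.1416  0.0002 -3.0337] -1.2716213542593282
```

View pics/m5.png

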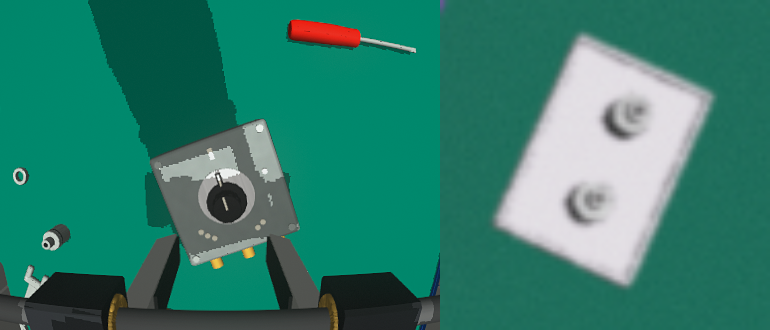

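Both sensors stand upright in the tray. The knob grip top is at about (286,203) in the wrist picture. I'll measure the axis.

Run:
```python
from h import *
np.set_printoptions(precision=4,suppress=True)
p=cv2.imread('pics/w5.png'); d=np.load('w5.npy')
g=cv2.cvtColor(p,cv2.COLOR_BGR2GRAY)
m=np.zeros_like(g); m[165:235,250:325]=(g[165:235,250:325]<60)
n,l,s,c=cv2.connectedComponentsWithStats(m)
k=1+np.argmax(s[1:,4]); print(s[k],c[k])
T=np.load('w5_T.npy')
print('cam',np.linalg.inv(T)[:3,3])
# grip-top pixels by depth -> height map
Ti=np.linalg.inv(T); i=cams.camera_info('wrist')
vv,uu=np.mgrid[160:240,245:330]; a=np.stack([uu-i['cx'],vv-i['cy']],-1); r=np.linalg.norm(a,axis=-1)+1e-9; D=d[160:240,245:330]
P=np.stack([np.tan(r/i['fx'])*a[...,0]/r*D,np.tan(r/i['fx'])*a[...,1]/r*D,D],-1)@Ti[:3,:3].T+Ti[:3,3]
z=P[...,2]
t=(z>.096)&(z<.112); print('grip top',P[t].mean(0),P[t].min(0),P[t].max(0),t.sum())
for n,q in(('boxc',[(210,160),(325,119),(360,230),(252,265)]),):
    C=np.array([fish('w5',*x,.05) for x in q]); print(C,C.mean(0),[np.linalg.norm(C[j]-C[j-1]) for j in range(4)])
u,v=c[k]; print(fish('w5',u,v,.104), fish('w5',286,203,.104))
```

```text
[ 267  179   40   44 1181] [286.5986 201.8052]
cam [0.4504 0.258  0.3854]
grip top [0.5245 0.2696 0.1041] [0.5118 0.2563 0.0962] [0.5391 0.2831 0.1066] 694
[[0.4959 0.1861 0.05  ]
 [0.4412 0.3007 0.05  ]
 [0.5556 0.3557 0.05  ]
 [0.61   0.2402 0.05  ]] [0.5257 0.2707 0.05  ] [np.float64(0.12628235992579853), np.float64(0.12699421552979712), np.float64(0.12698891997828715), np.float64(0.12767981190600886)]
[0.5192 0.269  0.104 ] [0.5203 0.2686 0.104 ]
```

Emit:
arm_command(plan=[[[-2.5,3.5,30,0,0,0,-0.1],[-2.5,3.5,65,0,0,0,-0.1],[-2.5,3.5,95,0,0,0,-0.1],[-2.5,3.5,115,0,0,0,-0.1],[-2.5,3.5,121.5,0,0,0,-0.1],[-2.5,3.5,121.5,0,0,0,-0.1],[-2.5,3.5,121.5,0,0,0,0.3],[-2.5,3.5,121.5,0,0,0,1],[-2.5,3.5,121.5,0,0,0,1],[-2.5,3.5,121.5,0,0,0,1],[-2.5,3.5,121.5,0,0,0,1],[-2.5,3.5,121.5,0,0,0,1]]], squeeze=10)

```text
time_s: 13.5
ee_pos: [0.5252, 0.2699, 0.0844]
eef_rot: [-3.141, 0.001, -3.032]
force: [0.6, -5.1, 4.2]
grip_width: 0.0255
grip_force: 10.0
```

```bash
python3 -c "
from h import *
o=ctrl.get_obs();print(o)"
```

```text
{'time_s': 13.5, 'qpos': array([ 4.13004072e-01,  5.09946056e-01,  1.52378566e+00, -5.51229668e-04,
        1.10725897e+00, -1.26760853e+00]), 'joint_vel': array([ 0.00315451,  0.00282307,  0.00077354,  0.00240344, -0.0003694 ,
       -0.0014279 ]), 'tau': array([ 2.64153890e+00, -5.91456270e+01, -3.08795750e+01,  1.08538784e+00,
       -2.40934957e-01,  1.25811166e-03]), 'ee_pos': array([0.5251711 , 0.26994805, 0.08435642]), 'eef_rot': array([-3.14130165e+00,  7.21710195e-04, -3.03152996e+00]), 'force': array([ 0.62369307, -5.05771947,  4.17327321]), 'moment': array([-0.9004679 , -0.15855014, -0.01324478]), 'grip_force': 10.0037482380867, 'grip_width': 0.025520312101486007}
```

Emit:
arm_command(plan=[[[0,-1,0,0,0,0,1],[0,-1,0,0,0,0,1],[0,-1,0,0,0,0,1]]])

```text
time_s: 13.8
ee_pos: [0.5251, 0.2696, 0.0842]
eef_rot: [3.141, 0.001, -3.031]
force: [1.8, 1.9, 4.2]
grip_width: 0.0256
grip_force: 10.0
```

Emit:
arm_command(plan=[[[0,0,0,0,0,0,1],[0,0,0,0,0,0,1],[0,0,1,0,0,0,1],[0,0,2,0,0,0,1],[0,0,3,0,0,0,1],[0,0,4,0,0,0,1],[0,0,5,0,0,0,1],[0,0,6,0,0,0,1],[0,0,7,0,0,0,1],[0,0,7,0,0,0,1],[0,0,7,0,0,0,1]]], squeeze=35)

```text
time_s: 14.9
ee_pos: [0.5251, 0.2695, 0.0771]
eef_rot: [3.141, 0.001, -3.031]
force: [1.5, 4.7, 6.2]
grip_width: 0.0251
grip_force: 35.0
```

Emit:
arm_command(plan=[[[0,0,1,0,0,0,1],[0,0,2,0,0,0,1],[0,0,2,0,0,0,1]]])

```text
time_s: 15.2
ee_pos: [0.5251, 0.2695, 0.0751]
eef_rot: [3.141, 0.001, -3.031]
force: [1.1, 4.6, 6.7]
grip_width: 0.0251
grip_force: 35.0
```

Emit:
arm_command(plan=[[[0,0,1,0,0,0,1],[0,0,1,0,0,0,1],[0,0,1,0,0,0,1]]])

```text
time_s: 15.5
ee_pos: [0.5251, 0.2696, 0.0742]
eef_rot: [3.141, 0.001, -3.031]
force: [0.1, 4.7, 8.4]
grip_width: 0.0254
grip_force: 35.0
```

Emit:
arm_command(plan=[[[0,0,1,0,0,0,1],[0,0,1,0,0,0,1],[0,0,1,0,0,0,1]]])

```text
time_s: 15.8
ee_pos: [0.5251, 0.2696, 0.0733]
eef_rot: [3.141, 0.001, -3.031]
force: [0.3, 4.5, 7.7]
grip_width: 0.0251
grip_force: 35.0
```

Emit:
arm_command(plan=[[[0,0,1,0,0,0,1],[0,0,1,0,0,0,1],[0,0,1,0,0,0,1]]])

```text
time_s: 16.1
ee_pos: [0.5252, 0.2696, 0.0723]
eef_rot: [3.141, 0.001, -3.031]
force: [0.6, 5.1, 8.2]
grip_width: 0.025
grip_force: 35.0
```

Emit:
arm_command(plan=[[[0,0,1,0,0,0,1],[0,0,1,0,0,0,1],[0,0,1,0,0,0,1]]])

```text
time_s: 16.4
ee_pos: [0.5252, 0.2696, 0.0714]
eef_rot: [3.141, 0.001, -3.031]
force: [-0.0, 5.0, 8.4]
grip_width: 0.0253
grip_force: 35.0
```

Emit:
arm_command(plan=[[[0,0,1,0,0,0,1],[0,0,1,0,0,0,1],[0,0,1,0,0,0,1]]])

```text
time_s: 16.7
ee_pos: [0.5252, 0.2696, 0.0704]
eef_rot: [3.141, 0.001, -3.031]
force: [-0.3, 3.8, 7.7]
grip_width: 0.0252
grip_force: 35.0
```

Emit:
arm_command(plan=[[[0,0,1,0,0,0,1],[0,0,1,0,0,0,1],[0,0,1,0,0,0,1]]])

```text
time_s: 17.0
ee_pos: [0.5252, 0.2695, 0.0694]
eef_rot: [3.141, 0.001, -3.031]
force: [0.2, 5.1, 8.5]
grip_width: 0.0254
grip_force: 35.0
```

Emit:
arm_command(plan=[[[0,0,1,0,0,0,1],[0,0,1,0,0,0,1],[0,0,1,0,0,0,1]]])

```text
time_s: 17.3
ee_pos: [0.5252, 0.2695, 0.0684]
eef_rot: [3.141, 0.001, -3.031]
force: [-0.1, 4.9, 8.9]
grip_width: 0.0251
grip_force: 35.0
```

Emit:
arm_command(plan=[[[0,0,1,0,0,0,1],[0,0,1,0,0,0,1],[0,0,1,0,0,0,1]]])

```text
time_s: 17.6
ee_pos: [0.5254, 0.2696, 0.0682]
eef_rot: [3.141, 0.002, -3.031]
force: [-1.9, 3.9, 15.5]
grip_width: 0.0248
grip_force: 35.0
```

Emit:
arm_command(plan=[[[0,0.5,0,0,0,0.1,1],[0,0.5,0,0,0,0.23,1],[0,0.5,0,0,0,0.36,1],[0,0.5,0,0,0,0.49,1],[0,0.5,0,0,0,0.62,1],[0,0.5,0,0,0,0.75,1],[0,0.5,0,0,0,0.88,1],[0,0.5,0,0,0,1.01,1],[0,0.5,0,0,0,1.14,1],[0,0.5,0,0,0,1.25,1],[0,0.5,0,0,0,1.31,1],[0,0.5,0,0,0,1.31,1]]])

```text
time_s: 18.8
ee_pos: [0.5257, 0.2699, 0.0682]
eef_rot: [3.139, 0.0, 1.94]
force: [0.7, 2.3, 14.9]
grip_width: 0.0251
grip_force: 35.0
```

Run:
```python
from h import *
o=ctrl.get_obs();print(o['ee_pos'],o['eef_rot'],o['force'],o['moment'],o['qpos'][5])
snap('wrist','w6');snap('top','top2')
```

```text
[0.52570133 0.26994357 0.06818923] [3.13914474e+00 1.41838759e-04 1.93957993e+00] [ 0.66525934  2.25610654 14.92798061] [ 0.51791536 -0.10049093 -0.02718202] 0.04387494923822096
```

Emit:
arm_command(plan=[[[0,0,-3,0,0,0,1],[0,0,-6,0,0,0,1],[0,0,-9,0,0,0,1],[0,0,-12,0,0,0,1],[0,0,-14,0,0,0,1],[0,0,-16,0,0,0,1],[0,0,-16,0,0,0,1],[0,0,-16,0,0,0,0.3],[0,0,-16,0,0,0,0.1],[0,0,-16,0,0,0,0.1],[0,0,-16,0,0,0,0.1]]])

```text
time_s: 20.0
ee_pos: [0.5246, 0.2694, 0.0825]
eef_rot: [-3.14, 0.0, 1.942]
force: [0.3, 0.7, 0.3]
grip_width: 0.0422
grip_force: 0.0
```

```bash
cat >> h.py <<'E'
def top_of_knob(f,c=(.525,.269)):
    i=cams.camera_info('wrist'); d=np.load(f+'.npy'); Ti=np.linalg.inv(np.load(f+'_T.npy'))
    vv,uu=np.mgrid[0:420,0:560]; a=np.stack([uu-i['cx'],vv-i['cy']],-1); r=np.linalg.norm(a,axis=-1)+1e-9
    t=np.tan(r/i['fx'])/r*d
    P=np.stack([t*a[...,0],t*a[...,1],d],-1)@Ti[:3,:3].T+Ti[:3,3]
    R=np.hypot(P[...,0]-c[0],P[...,1]-c[1]); z=P[...,2]
    m=(R<.012)&(z>.06)&(z<.12)&(d>0); print('grip top z',np.percentile(z[m],[50,80,95]) if m.any() else None,m.sum())
    m=(R>.018)&(R<.035)&(z>.052)&(z<.090)&(d>0)
    for lo,hi in((.018,.0215),(.022,.0255),(.0255,.032)):
        k=(R>lo)&(R<hi)&(z>.060)&(z<.085)&(d>0)
        if k.sum(): print(lo,k.sum(),'z',np.median(z[k]),'angle',np.arctan2(np.sin(A:=np.arctan2(P[k][:,1]-c[1],P[k][:,0]-c[0])).mean(),np.cos(A).mean()))
E
python3 - <<'E'
from h import *
np.set_printoptions(precision=4,suppress=True)
p,d,i=snap('wrist','w7');snap('top','top3')
o=ctrl.get_obs();print(o['time_s'],o['ee_pos'],o['eef_rot'],o['force'],o['moment'],o['grip_width'])
for f in('w5','w6','w7'): print(f); top_of_knob(f)
E
```

```text
20.1 [0.5248 0.2696 0.0827] [-3.141   0.0001  1.9418] [ 0.5235 -0.2405 -0.0853] [-0.0352  0.0785 -0.0355] 0.04262681986826106
w5
grip top z [0.1046 0.1052 0.1057] 580
0.018 183 z 0.07816645149128565 angle 2.802515666881577
0.022 21 z 0.07775505116348225 angle -2.7386742114221496
0.0255 19 z 0.07770512133478646 angle -2.7350574551456925
w6
grip top z [0.0882 0.0887 0.0924] 1426
0.018 484 z 0.062107629714136206 angle 1.8202736258478704
0.022 147 z 0.0769928689167067 angle 1.9260775793395668
0.0255 106 z 0.06167097471915442 angle 1.86515347382775
w7
grip top z [0.1047 0.1052 0.1057] 1392
0.018 568 z 0.07831948631429307 angle 1.5153383676530303
0.022 74 z 0.07826723262016984 angle 2.131790763134706
0.0255 97 z 0.0776911475038819 angle 2.174576075044795
```

Emit:
arm_command(plan=[[[0,0,0,0,0,0,1],[0,0,0,0,0,0,1],[0,0,0,0,0,0,1],[0,0,0,0,0,0,1],[0,0,0,0,0,0,1]]], squeeze=35)

```text
time_s: 20.6
ee_pos: [0.5253, 0.2698, 0.0831]
eef_rot: [3.141, -0.0, 1.942]
force: [4.9, 1.9, -3.5]
grip_width: 0.0251
grip_force: 35.0
```

Emit:
arm_command(plan=[[[0,0,2,0,0,0,1],[0,0,4,0,0,0,1],[0,0,6,0,0,0,1],[0,0,8,0,0,0,1],[0,0,10,0,0,0,1],[0,0,12,0,0,0,1],[0,0,14,0,0,0,1],[0,0,15,0,0,0,1],[0,0,15.5,0,0,0,1],[0,0,15.5,0,0,0,1],[0,0,15.5,0,0,0,1]]])

```text
time_s: 21.7
ee_pos: [0.5253, 0.2699, 0.0682]
eef_rot: [3.14, -0.0, 1.942]
force: [1.4, 0.9, 8.3]
grip_width: 0.0255
grip_force: 35.0
```

Emit:
arm_command(plan=[[[0,0,1,0,0,0,1],[0,0,2,0,0,0,1],[0,0,2,0,0,0,1],[0,0,2,0,0,0,1]]])

```text
time_s: 22.1
ee_pos: [0.5254, 0.2699, 0.0665]
eef_rot: [3.14, -0.0, 1.942]
force: [0.5, 0.3, 11.9]
grip_width: 0.0253
grip_force: 35.0
```

Emit:
arm_command(plan=[[[0,0,0.5,0,0,0,1],[0,0,0.5,0,0,0.12,1],[0,0,0.5,0,0,0.25,1],[0,0,0.5,0,0,0.38,1],[0,0,0.5,0,0,0.51,1],[0,0,0.5,0,0,0.64,1],[0,0,0.5,0,0,0.77,1],[0,0,0.5,0,0,0.9,1],[0,0,0.5,0,0,1.03,1],[0,0,0.5,0,0,1.16,1],[0,0,0.5,0,0,1.26,1],[0,0,0.5,0,0,1.3,1]]])

```text
time_s: 23.3
ee_pos: [0.5258, 0.27, 0.0664]
eef_rot: [3.141, -0.003, 0.638]
force: [0.9, -0.7, 13.4]
grip_width: 0.0252
grip_force: 35.0
```

Emit:
arm_command(plan=[[[0,0,0,0,0,0,1],[0,0,0,0,0,0,1]]])

```text
time_s: 23.5
ee_pos: [0.5258, 0.27, 0.0665]
eef_rot: [3.141, -0.003, 0.642]
force: [1.2, -0.1, 13.3]
grip_width: 0.0251
grip_force: 35.0
```

Run:
```python
from h import *
np.set_printoptions(precision=4,suppress=True)
o=ctrl.get_obs();print(o['time_s'],o['ee_pos'],o['eef_rot'],o['force'],o['moment'],o['qpos'][5])
snap('wrist','w8'); top_of_knob('w8',(.5255,.2698))
```

```text
23.5 [0.5258 0.27   0.0665] [ 3.1408 -0.0027  0.6416] [ 1.1613 -0.1142 13.2795] [-0.0917 -0.1537 -0.0553] 1.3417022266363505
grip top z [0.0881 0.0886 0.0892] 1419
0.018 468 z 0.06224694057226764 angle 0.6656923278106895
0.022 159 z 0.0765656681620698 angle 0.8384717871044779
0.0255 104 z 0.06162381650495438 angle 0.9328982936957588
```

Emit:
arm_command(plan=[[[0,0,-3,0,0,0,1],[0,0,-6,0,0,0,1],[0,0,-9,0,0,0,1],[0,0,-12,0,0,0,1],[0,0,-14,0,0,0,1],[0,0,-16,0,0,0,1],[0,0,-16,0,0,0,1],[0,0,-16,0,0,0,0.3],[0,0,-16,0,0,0,0],[0,0,-16,0,0,0,0],[0,0,-16,0,0,0,0],[0,0,-16,0,0,0,0]]])

```text
time_s: 24.75
ee_pos: [0.5247, 0.2697, 0.0807]
eef_rot: [-3.141, 0.001, 0.642]
force: [0.3, -0.5, 0.2]
grip_width: 0.0469
grip_force: 0.0
```

Emit:
arm_command(plan=[[[0,0,-30,0,0,0,0],[0,0,-70,0,0,0,0],[0,0,-110,0,0,0,0],[0,0,-120,0,0,0,0],[0,0,-120,0,0,0,0],[0,0,-120,0,0,0,0]]])

```text
time_s: 25.35
ee_pos: [0.5244, 0.2695, 0.1994]
eef_rot: [-3.141, 0.002, 0.642]
force: [-0.3, 0.1, -0.5]
grip_width: 0.0471
grip_force: 0.0
```

Run:
```python
from h import *
np.set_printoptions(precision=4,suppress=True)
o=ctrl.get_obs();print(o['time_s'],o['ee_pos'],o['eef_rot'],o['force'])
p,_,_=snap('wrist','w9'); top_of_knob('w9',(.5255,.2698)); a,_,_=snap('top','top4')
cv2.imwrite('pics/m9.png',np.hstack([p[:330,60:500],cv2.resize(a[165:265,235:400],None,fx=2.1,fy=3.3)]))
```

```text
25.35 [0.5244 0.2695 0.1994] [-3.1411  0.002   0.6418] [-0.3212  0.0688 -0.5104]
grip top z [0.1041 0.1046 0.1051] 563
0.018 220 z 0.07763763433907092 angle 0.7828469787902226
0.022 21 z 0.07772566447652252 angle 0.957165703829552
0.0255 31 z 0.07705352968291035 angle 0.9621975103149889
```

View pics/m9.png

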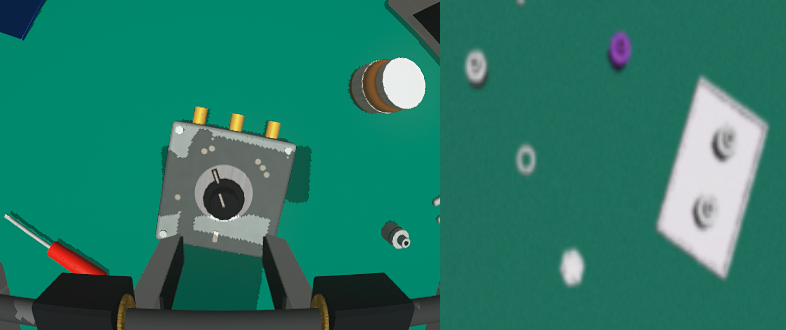

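The picture shows the pointer at (215,175) aimed at the two-dot mark (208,149), with the grip top at 104 mm, so the knob is fully out. Both sensors stand in the tray and the third is untouched, so I'm handing in.

```bash
python3 -c "
from station import ctrl
print(ctrl.hand_in())"
```

```text
the job is handed in; nothing more can be done
None
```

I handed the job in at about 25 s of the 72 s limit: two sensors stand upright in the tray, the third is untouched, and the knob was stepped via one dot to two dots and is sprung fully out there; no verdict came back.

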